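# Change the anvil head on a shoemaker's bench stand

## Task

Change the head on the shoemaker's stand: lift off the round heel head and set it down upright, whole on the wooden board, without dropping it; then lower the long sole head with the three-hole flange over the stand's spigot, turn it until its holes line up with the studs, and seat it fully home, flush on the stand. Leave the similar head with four holes, the bottle, the can and the hammer where they are.

Things in the scene. Friction and masses are not known exactly. Their poses are not given: they have to be found in the camera images.
- stand: Fixed dark steel bench stand; origin at the centre of its underside, on the table. Foot 140 mm across; round hub face 120 mm across, 50 mm above the table. From the face's middle rises a steel spigot 24 mm thick, 40 mm tall, its top 8 mm tapered to 12 mm. One of the three studs lies on the stand's +y axis, the others 120 degrees either side. z is up.
- stand_face (a point): Middle of the stand's hub face, at the foot of the spigot, 50 mm above the table. Around it on a circle of 46 mm radius stand three upright studs, 10 mm thick and 20 mm tall, the top 6 mm tapered to 5 mm. Axes as the stand's.
- board: Fixed plain wooden board, 170 mm (its x) by 150 mm (its y), 20 mm thick. Origin: centre of its underside, on the table.
- heel_center (a point): Centre, 42 mm above its underside, of the round-topped aluminium heel head, 84 mm tall, about 0.55 kg, at the start seated on the stand. Flange 120 mm across, 12 mm thick, with the same holes and bore as the sole head; neck 44 mm across; round top 50 mm across, from 52 to 84 mm above the underside. z is up along its axis.
- sole_center (a point): Centre, 42 mm above its underside, of the aluminium sole head on the table: 84 mm tall, 0.7 kg, z up. Flange 120 mm across, 12 thick, three 14 mm through holes on a 46 mm radius, one on its +y, others 120 deg either side: fits in any of three turns. Blind bore from below, 27 wide, 52 deep. Neck 44 mm; on top a round-ended bar 120 long (its x), 28 wide (its y), 52 to 84 mm above the underside.
- spare_center (a point): Centre, half-way up, of a head just like the sole head but with four holes, which does not fit this stand. A bystander: leave it.
- bottle_center (a point): Centre, half-way up, of a tall plastic bottle, 60 mm across and 220 mm tall, standing close beside the stand on its far side. A bystander: leave it; it is taller than the head on the stand, so mind it with the gripper.
- can_center (a point): Centre, half-way up, of a plain steel can 80 mm across and 100 mm tall. A bystander: leave it.
- hammer_grip (a point): Grip of a hammer about 220 mm long lying on the table before the stand. A bystander: leave it.
There are look-alikes about, which are no part of the job. What is shaped like the part that bears sole_center but turquoise is not meant. Leave any turquoise look-alike of the part that bears heel_center alone.

How it is judged:
By the outcome, as a careful person would: the job done as asked, in the order asked, and still so for the second after the job is handed in, with the robot touching nothing.
It also fails if it takes over 67 s, if anything falls off the work surface, if the arm or the gripper's body presses on something with over 40 N, if the wrist force passes 120 N, or if a joint passes its speed limit or range.

## Robot

A 7-joint arm with a two-finger parallel gripper is mounted at the origin on the work surface. World frame = base frame: x ahead of the robot, y to its left, z up, the work surface at z = 0. Lengths are in m, angles in rad, forces in N, time in s.
With the tool pointing down it reaches from about 0.425 to 0.8 m from the base axis. Payload 8.3 kg.
Tool frame: the origin (TCP) lies midway between the tips of the shut fingers; the grasp point (between the pads) lies 19 mm behind it; z points along the fingers, y is the line along which they close (so a half turn about z gives the same grasp; the last joint's range is limited). The gripper opens to 85 mm and grips with 20 to 120 N. Pads are 22 mm wide; open, the fingers measure 114 mm over their backs; the gripper's body (76 mm by 85 mm) begins 54 mm behind the grasp point. The pads swing forward as they close: fully open they stand 13 mm farther back than shut.
Start: joints at [1.168, 0.383, 0.016, 1.37, -0.006, 1.388, -0.046], TCP at [0.208, -0.589, 0.231] pointing down, gripper open.
Joint ranges: [-2.95, 2.95], [-0.25, 2.06], [-1.52, 1.56], [0.18, 2.33], [-1.44, 4.58], [0.02, 2.06], [-3.01, 3.01]. Speed limits (rad/s): [2.39, 2.39, 3.01, 3.01, 3.14, 3.14, 3.14].

## Interface

Orientations are given as a unit quaternion [w, x, y, z].
In Python, from workcell import arm gives the robot as it stands. The module is installed in compiled form; this text tells all that it offers.
- The arm moves only by the tool servo_tool, never from a script. Its argument "moves" is a list of rows, each a list of 3 entries, a list of its own where there are three numbers: the opening, from -1 (shut) to 1 (fully open), then the shift along the tool's x, y, z in units of 0.1 m (1.0 is 0.1 m), then the turn, a rotation vector about the tool's x, y, z in units of 90 degrees (1.0 is 90 degrees). A call has 1 to 20 rows; each row is the pose to reach, as a shift and turn from the pose commanded when the call began, along the tool's axes at that moment; what a row does not reach only later rows make up. A row lasts 1/8 s, in which the tool goes at most 62.5 mm and 10.7 degrees, less where a joint would pass 70% of its speed; a pose out of reach is approached as far as the arm can. A call with a number of a shift or a turn outside -1 to 1 is refused whole. A call with a gripper value outside its range is refused whole. The fingers move at their own pace and stop on an object; the grip force is fixed at half the most. Time passes only in rows, so rows that repeat a pose let the fingers close. It gives the time, the measured TCP pose, the force, the opening and the grip force at its end, in the units of the state.
- arm.state(): the state, without advancing time (a new reading comes with each control period).
- arm.camera(name): name is "side" or "top" or "wrist"; returns (picture, depth): 400x640x3 uint8, red, green, blue; 400x640 float32, m along the optical axis (not along the pixel's ray), 0 where there is no reading.
- arm.get_calibration(name): a dict with "vertical_fov" (degrees; the focal length in pixels is half the picture's height over the tangent of half this angle, whatever the lens; pixels are square), "cx", "cy" (the principal point, pixels), "extrinsics" (4x4, takes a point from world to camera coordinates). Camera axes: x right, y down, z forward; pixel columns grow to the right and rows downward; lengths in m; the calibration is good to about 2 mm. A picture is of the moment at which its call begins: read the wrist's pose just before it. get_calibration takes no time and is no camera call; for the wrist camera it gives the pose at the moment of the call.
- arm.hand_in(): hands the job in; it is judged then, once.
The state is a dict: "clock": time; "joint_pos": joint angles; "joint_velocities": joint speeds; "joint_efforts": joint torques, N m; "tool_pos": TCP position; "tcp_rot": TCP orientation; "wrist_force": force on the tool from outside, world axes, zero at the start; "ft_torque": the same for the moment, N m; "finger_gap": opening from 0.0 (shut) to 1.0 (fully open); "gripper_force": force on a finger pad.
Only numpy, scipy, OpenCV 4.12 (cv2) and the standard library are available. Lean on these libraries where they do the work, as an engineer would, in place of code of your own. Each camera call takes 0.05 s, during which the arm holds its last target. There are 200 camera calls.

## Working session

There is one attempt and no reset: what is moved stays moved. The work goes in short steps, Python scripts to look and compute and a tool call to move; the robot and the scene stay as the last step left them, time stands still between calls to the robot, and variables do not carry over. Pictures are saved under pics/ and viewed, at most 10 in all, crops included, and the job is handed in when it is done.

Besides the shell and the picture viewer there is one more tool, called after ">>>" as name(argument=value, ...) on one line, values as JSON. servo_tool: Moves the arm, as the interface text tells. Shifts and turns lie within -1 to 1; 1 stands for 0.1 m of shift or 90 degrees of turn. Its arguments: {"type":"object","properties":{"moves":{"type":"array","items":{"type":"array"}}},"required":["moves"]}

```bash
mkdir -p pics; cat > h.py <<'E'
import numpy as np, cv2
from workcell import arm
def K(c): 
    f=200/np.tan(np.radians(c["vertical_fov"])/2); return f,c["cx"],c["cy"],np.array(c["extrinsics"])
def shot(name,fn=None):
    c=arm.get_calibration(name); im,d=arm.camera(name)
    if fn: cv2.imwrite("pics/"+fn,im[:,:,::-1])
    return im,d,K(c)
def cloud(d,k):
    f,cx,cy,E=k; v,u=np.mgrid[0:400,0:640]
    P=np.stack([(u-cx)/f*d,(v-cy)/f*d,d],-1); return (P-E[:3,3])@E[:3,:3]
def ray(u,v,k,z):
    f,cx,cy,E=k; R=E[:3,:3]; o=-R.T@E[:3,3]; r=R.T@np.array([(u-cx)/f,(v-cy)/f,1]); return o+r*(z-o[2])/r[2]
E
python3 - <<'E'
from h import *
s=arm.state(); print(s)
for n in("top","side"):
    im,d,k=shot(n,n+"0.png"); np.savez(n+"0.npz",im=im,d=d); print(n,k)
E
```

```text
{'clock': 0.0, 'joint_pos': array([ 1.16809586,  0.38424566,  0.01637594,  1.37120232, -0.00626001,
        1.38819731, -0.04648374]), 'joint_velocities': array([ 0.00085416,  0.00061282, -0.00010857, -0.00183731,  0.00125065,
        0.00089965, -0.00153841]), 'joint_efforts': array([ 3.70885436e-04, -6.27580118e+01,  8.44663717e-01, -3.71812928e+01,
        1.66334555e-02,  1.42642757e-02, -1.67896042e-05]), 'tool_pos': array([ 0.20815599, -0.58876419,  0.23025241]), 'tcp_rot': array([-9.79538221e-04,  9.85593944e-01,  1.69125913e-01, -2.07589262e-04]), 'wrist_force': array([ 0.67930156,  0.2364761 , -0.05744527]), 'ft_torque': array([0.00492461, 0.0247102 , 0.03569591]), 'gripper_force': 0.0, 'finger_gap': 1.0017766068682792}
top (np.float64(508.45514614054474), 319.8491116510293, 199.38450363000234, array([[-0.02034897, -0.99956023, -0.02157019,  0.02577211],
       [-0.98744257,  0.02347356, -0.15622469,  0.61660129],
       [ 0.15666232,  0.01812031, -0.98748599,  1.35511315],
       [ 0.        ,  0.        ,  0.        ,  1.        ]]))
side (np.float64(441.969973520301), 313.30700798359004, 201.60857726733502, array([[-0.84489068, -0.5347754 , -0.01322882,  0.54756252],
       [-0.36190951,  0.58964143, -0.72204189,  0.28308615],
       [ 0.3939305 , -0.60525883, -0.69172285,  0.92801814],
       [ 0.        ,  0.        ,  0.        ,  1.        ]]))
```

View pics/top0.png

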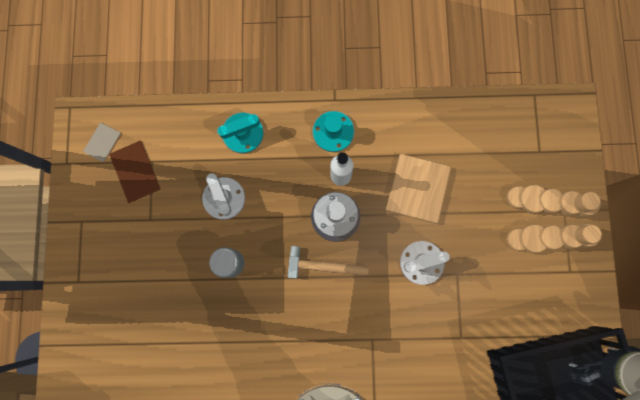

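View pics/side0.png

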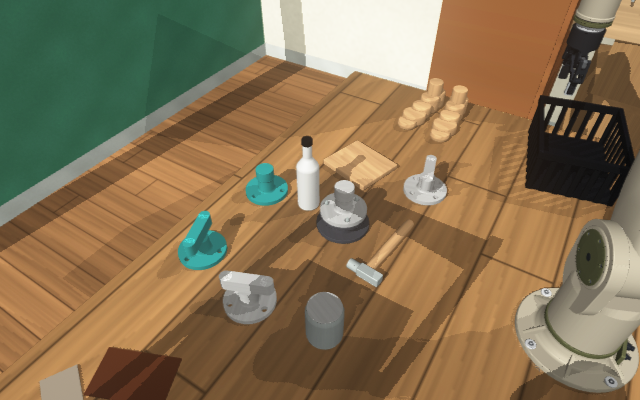

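The stand with the heel head is at about (336,214) in the top view, with the bottle at (342,168), the board at (420,188), the can at (226,262) and the hammer at (325,266). Two grey bar heads are at (223,197) and (424,262). I'll zoom in to count their holes.

```bash
python3 - <<'E'
from h import *
t=np.load("top0.npz");im=t["im"]
c=[cv2.resize(im[y-32:y+32,x-32:x+32,::-1],(384,384),interpolation=cv2.INTER_CUBIC) for x,y in((223,197),(424,262))]
cv2.imwrite("pics/crop.png",np.hstack(c))
k=K(arm.get_calibration("top")); P=cloud(t["d"],k)
# top parts
for n,(x,y) in dict(heel=(336,214),a=(223,197),b=(424,262),board=(420,188),bottle=(342,168),can=(226,262)).items():
    Q=P[y-40:y+40,x-40:x+40].reshape(-1,3); c=ray(x,y,k,.05)
    q=Q[(np.linalg.norm(Q[:,:2]-c[:2],axis=1)<.09)]
    print(n,c.round(3),"zmax",np.percentile(q[:,2],99.5).round(3),np.histogram(q[:,2],bins=np.arange(0,.24,.02))[0])
    for lo,hi in((.004,.02),(.05,.066),(.075,.095),(.12,.145)):
        w=q[(q[:,2]>lo)&(q[:,2]<hi)]
        if len(w)>30:
            (cx,cy),r=cv2.minEnclosingCircle(w[:,:2].astype(np.float32)); print(lo,hi,len(w),np.round([cx,cy,r],4),w.mean(0).round(4), w[:,2].max().round(4))
# board edges
hsv=cv2.cvtColor(im,cv2.COLOR_RGB2HSV)
m=((P[...,2]>.013)&(P[...,2]<.03)); m[:140]=0;m[235:]=0;m[:,:378]=0;m[:,462:]=0
n,l,s,_=cv2.connectedComponentsWithStats(m.astype(np.uint8)); i=1+s[1:,4].argmax()
print("board",s[i],cv2.minAreaRect(P[l==i][:,:2].astype(np.float32)))
E
```

```text
heel [ 0.575 -0.031  0.05 ] zmax 0.139 [1059   11  274  957    5   16  300    3    0    0    0]
0.004 0.02 532 [ 0.5751 -0.0315  0.09  ] [ 0.5578 -0.0277  0.0101] 0.0196
0.05 0.066 1048 [ 0.5891 -0.0318  0.0756] [ 0.5714 -0.0285  0.0616] 0.066
0.12 0.145 303 [ 0.6064 -0.0354  0.0586] [ 0.5751 -0.0288  0.134 ] 0.1413
a [0.63 0.28 0.05] zmax 0.09 [1735   17   59   65  417    0    0    0    0    0    0]
0.004 0.02 1052 [0.6298 0.2805 0.0899] [0.63   0.2817 0.0111] 0.02
0.05 0.066 58 [0.6324 0.2823 0.0553] [0.629  0.277  0.0567] 0.066
0.075 0.095 450 [0.6339 0.2895 0.0602] [0.6331 0.2885 0.0842] 0.0939
b [ 0.439 -0.265  0.05 ] zmax 0.089 [1938   19   56   37  442    0    0    0    0    0    0]
0.004 0.02 1145 [ 0.4394 -0.265   0.0899] [ 0.4391 -0.2631  0.0111] 0.0199
0.05 0.066 49 [ 0.4356 -0.2444  0.0393] [ 0.4377 -0.2566  0.0545] 0.0654
0.075 0.095 471 [ 0.441  -0.2645  0.0595] [ 0.4396 -0.2644  0.0843] 0.0925
board [ 0.642 -0.265  0.05 ] zmax 0.028 [1510 1521    0    0    0    0    0    0    0    0    0]
0.004 0.02 1366 [ 0.6421 -0.2646  0.09  ] [ 0.6419 -0.2639  0.0172] 0.02
bottle [ 0.704 -0.051  0.05 ] zmax 0.223 [1300   30   56  117   32   28   70  209   36   13   53]
0.004 0.02 458 [ 0.7042 -0.0515  0.0898] [ 0.7274 -0.0449  0.0086] 0.019
0.05 0.066 125 [ 0.6511 -0.0412  0.0435] [ 0.6338 -0.0378  0.0603] 0.0659
0.075 0.095 38 [ 0.6847 -0.046   0.0286] [ 0.6693 -0.0448  0.0855] 0.0946
0.12 0.145 135 [ 0.6919 -0.0469  0.03  ] [ 0.6806 -0.0458  0.1376] 0.1449
can [0.451 0.271 0.05 ] zmax 0.105 [1329   35   33   40  394  324    0    0    0    0    0]
0.004 0.02 312 [0.4504 0.2701 0.0895] [0.4502 0.2624 0.006 ] 0.0192
0.075 0.095 150 [0.4492 0.2692 0.0404] [0.4463 0.2548 0.0889] 0.0948
board [ 386  154   65   70 3120] ((0.6483846306800842, -0.2646162807941437), (0.15043775737285614, 0.17123334109783173), 73.91315460205078)
```

View pics/crop.png

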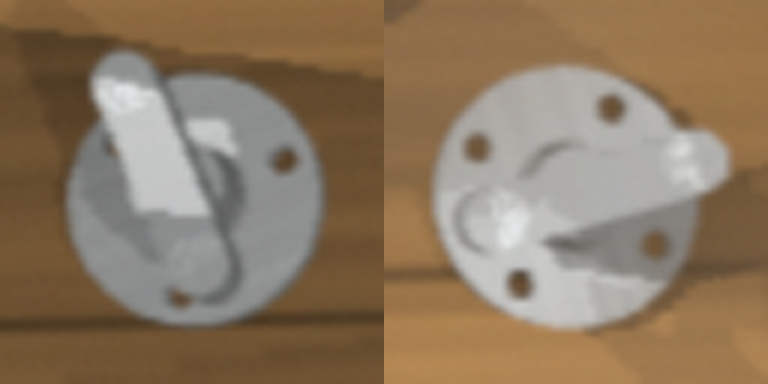

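The head at (223,197) shows three holes, so it is the sole head. The one at (424,262) has four and is the spare. Moving towards the stand.

>>> servo_tool(moves=[[1,[0.44,-0.34,0],[0,0,0]],[1,[0.89,-0.68,0],[0,0,0]]])

```text
clock: 0.35
tool_pos: [0.2697, -0.4943, 0.2304]
tcp_rot: [-0.001, 0.986, 0.168, -0.0]
wrist_force: [0.0, -0.4, 0.7]
finger_gap: 0.999
gripper_force: 0.0
```

>>> servo_tool(moves=[[1,[0.44,-0.34,0],[0,0,0]],[1,[0.89,-0.68,0],[0,0,0]]])

```text
clock: 0.6
tool_pos: [0.3314, -0.3999, 0.231]
tcp_rot: [-0.0, 0.986, 0.169, -0.0]
wrist_force: [0.4, -0.6, 0.2]
finger_gap: 1.003
gripper_force: 0.0
```

>>> servo_tool(moves=[[1,[0.44,-0.34,0],[0,0,0]],[1,[0.89,-0.68,0],[0,0,0]]])

```text
clock: 0.85
tool_pos: [0.3926, -0.3062, 0.2311]
tcp_rot: [-0.0, 0.986, 0.169, -0.0]
wrist_force: [0.8, -0.2, 0.1]
finger_gap: 0.999
gripper_force: 0.0
```

>>> servo_tool(moves=[[1,[0.44,-0.34,0],[0,0,0]],[1,[0.89,-0.68,0],[0,0,0]]])

```text
clock: 1.1
tool_pos: [0.4538, -0.2125, 0.2311]
tcp_rot: [-0.0, 0.986, 0.169, -0.0]
wrist_force: [0.9, -1.1, -0.4]
finger_gap: 1.0
gripper_force: 0.0
```

>>> servo_tool(moves=[[1,[0.44,-0.34,0],[0,0,0]],[1,[0.89,-0.68,0],[0,0,0]]])

```text
clock: 1.35
tool_pos: [0.515, -0.1189, 0.2311]
tcp_rot: [-0.0, 0.986, 0.169, -0.0]
wrist_force: [1.2, -1.2, -0.4]
finger_gap: 0.998
gripper_force: 0.0
```

```bash
python3 - <<'E'
from h import *
im,d,k=shot("wrist","w1.png"); np.savez("w1.npz",im=im,d=d)
E_=k[3]; print(k[0],"campos",(-E_[:3,:3].T@E_[:3,3]).round(3),"fwd",E_[2,:3].round(3),arm.state()["tool_pos"])
t=np.load("top0.npz");kt=K(arm.get_calibration("top"));P=cloud(t["d"],kt)
# fits in top view: heel top face & sole bar, by height
for n,(x,y),lo,hi in(("heel",(338,210),.124,.145),("sole",(217,190),.075,.095)):
    m=(P[...,2]>lo)&(P[...,2]<hi); M=np.zeros_like(m); M[y-32:y+32,x-32:x+32]=1; m&=M
    l=cv2.connectedComponentsWithStats(m.astype(np.uint8)); i=1+l[2][1:,4].argmax(); q=P[l[1]==i]
    print(n,len(q),q.mean(0).round(4),cv2.minAreaRect(q[:,:2].astype(np.float32)))
E
```

```text
307.56435901267565 campos [ 0.587 -0.092  0.375] fwd [-0.284 -0.1   -0.954] [ 0.51835734 -0.10997667  0.2311473 ]
heel 294 [ 0.5731 -0.0285  0.1342] ((0.5739689469337463, -0.027933472767472267), (0.04651835188269615, 0.04969707503914833), 87.87361907958984)
sole 450 [0.6331 0.2885 0.0842] ((0.6340281963348389, 0.2891763150691986), (0.12017355114221573, 0.028439491987228394), 22.40179443359375)
```

View pics/w1.png

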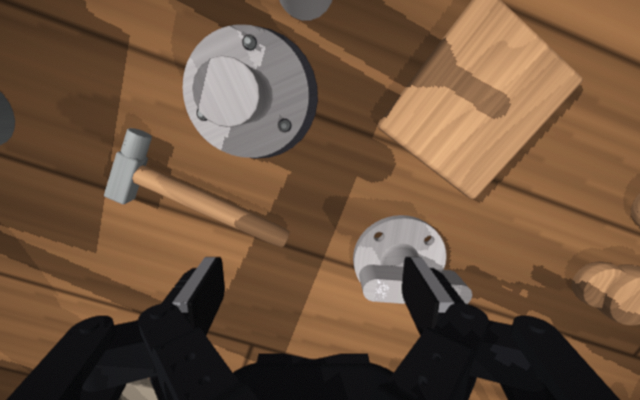

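The wrist view shows the heel's round top at (228,92). The studs come through the flange at (250,42), (285,125) and (202,115). The camera sits ahead of the tool, on the bottle side, so I'll turn the tool by 30° to keep it clear.

```bash
cat >> h.py <<'E'
from scipy.spatial.transform import Rotation as Ro
def go(p,yaw):
    """print tool-frame shift/turn (move units) from measured pose to world p, yaw deg (tool x), pointing down"""
    s=arm.state(); q=s["tcp_rot"]; R=Ro.from_quat([q[1],q[2],q[3],q[0]])
    T=Ro.from_euler("z",yaw,degrees=True)*Ro.from_euler("x",180,degrees=True)
    y0=np.degrees(np.arctan2(R.as_matrix()[1,0],R.as_matrix()[0,0]))
    print("at",s["tool_pos"].round(4),"yaw",y0.round(2),"shift",(R.inv().apply(np.array(p)-s["tool_pos"])/.1).round(3),"turn",((R.inv()*T).as_rotvec()/(np.pi/2)).round(3),"t",s["clock"])
E
python3 - <<'E'
from h import *
im,d,k=shot("wrist"); P=cloud(d,k)
m=(P[...,2]>.124)&(P[...,2]<.145)&(abs(P[...,0]-.575)<.05)&(abs(P[...,1]+.028)<.05); q=P[m]
print("heel top",len(q),q.mean(0).round(4),cv2.minEnclosingCircle(q[:,:2].astype(np.float32)))
a=ray(250,42,k,.07);b=ray(285,125,k,.07);c=q.mean(0)
for s in(a,b): print(s.round(4),np.hypot(*(s-c)[:2]).round(4),np.degrees(np.arctan2(*(s-c)[1::-1])).round(1))
go([.574,-.028,.231],50)
E
```

```text
heel top 3666 [ 0.5744 -0.0286  0.1347] ((0.57364821434021, -0.02808508649468422), 0.025024250149726868)
[ 0.621  -0.0106  0.07  ] 0.05 21.2
[ 0.5632 -0.0629  0.07  ] 0.0361 -108.2
at [ 0.5169 -0.1128  0.231 ] yaw 20.07 shift [ 0.827 -0.6    0.004] turn [-0.002 -0.002 -0.333] t 1.45
```

>>> servo_tool(moves=[[1,[0.4,-0.3,0],[0,0,-0.11]],[1,[0.83,-0.6,0],[0,0,-0.22]],[1,[0.83,-0.6,0],[0,0,-0.33]],[1,[0.83,-0.6,0.3],[0,0,-0.33]],[1,[0.83,-0.6,0.3],[0,0,-0.33]]])

```text
clock: 2.08
tool_pos: [0.571, -0.0367, 0.1988]
tcp_rot: [-0.001, 0.909, 0.416, -0.002]
wrist_force: [0.5, -0.6, -0.3]
finger_gap: 1.0
gripper_force: 0.0
```

```bash
python3 - <<'E'
from h import *
go([.574,-.0283,.103],50)
E
```

```text
at [ 0.571  -0.0367  0.1988] yaw 49.14 shift [ 0.086 -0.029  0.958] turn [-0.003  0.002 -0.01 ] t 2.075
```

>>> servo_tool(moves=[[1,[0.03,-0.02,0.3],[0,0,0]],[1,[0.03,-0.02,0.3],[0,0,0]],[1,[0.03,-0.02,0.3],[0,0,0]],[1,[0.03,-0.02,0.3],[0,0,0]]])

```text
clock: 2.58
tool_pos: [0.574, -0.0327, 0.1729]
tcp_rot: [0.001, 0.909, 0.416, 0.001]
wrist_force: [0.7, -0.3, -0.0]
finger_gap: 1.001
gripper_force: 0.0
```

```bash
python3 - <<'E'
from h import *
go([.574,-.0283,.103],50)
E
```

```text
at [ 0.574  -0.0327  0.1729] yaw 49.15 shift [ 0.033 -0.03   0.699] turn [ 0.001 -0.001 -0.009] t 2.575
```

>>> servo_tool(moves=[[1,[0.035,-0.03,0.35],[0,0,0]],[1,[0.035,-0.03,0.7],[0,0,0]],[1,[0.035,-0.03,0.7],[0,0,0]],[1,[0.035,-0.03,0.7],[0,0,0]]])

```text
clock: 3.08
tool_pos: [0.5743, -0.0279, 0.1032]
tcp_rot: [0.0, 0.909, 0.416, 0.001]
wrist_force: [-0.1, 0.2, 0.0]
finger_gap: 1.002
gripper_force: 0.0
```

```bash
python3 - <<'E'
from h import *
go([.574,-.0283,.103],50)
E
```

```text
at [ 0.5743 -0.0279  0.1032] yaw 49.16 shift [-0.005  0.     0.002] turn [ 0.001 -0.001 -0.009] t 3.075
```

Close on the head.

>>> servo_tool(moves=[[-1,[0,0,0],[0,0,0]],[-1,[0,0,0],[0,0,0]],[-1,[0,0,0],[0,0,0]],[-1,[0,0,0],[0,0,0]],[-1,[0,0,0],[0,0,0]],[-1,[0,0,0],[0,0,0]],[-1,[0,0,0],[0,0,0]],[-1,[0,0,0],[0,0,0]]])

```text
clock: 4.08
tool_pos: [0.5744, -0.0281, 0.1031]
tcp_rot: [0.001, 0.909, 0.416, 0.001]
wrist_force: [-0.7, -1.0, 6.3]
finger_gap: 0.573
gripper_force: 62.1
```

>>> servo_tool(moves=[[-1,[0,0,-0.05],[0,0,0]],[-1,[0,0,-0.15],[0,0,0]],[-1,[0,0,-0.3],[0,0,0]],[-1,[0,0,-0.45],[0,0,0]],[-1,[0,0,-0.6],[0,0,0]],[-1,[0,0,-0.8],[0,0,0]],[-1,[0,0,-0.8],[0,0,0]],[-1,[0,0,-0.8],[0,0,0]]])

```text
clock: 5.08
tool_pos: [0.5728, -0.0279, 0.1808]
tcp_rot: [-0.0, 0.909, 0.416, -0.0]
wrist_force: [0.1, -0.4, -6.3]
finger_gap: 0.567
gripper_force: 64.5
```

```bash
python3 - <<'E'
from h import *
go([.648,-.2646,.183],49.2)
im,d,k=shot("wrist","w2.png"); np.savez("w2.npz",im=im,d=d,E=k[3])
E
```

```text
at [ 0.5728 -0.0279  0.1808] yaw 49.18 shift [-1.3    2.117 -0.023] turn [-0.  0. -0.] t 5.075
```

View pics/w2.png

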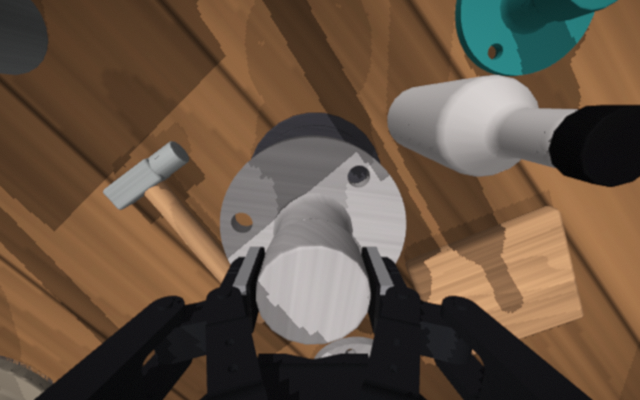

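The head is in the grip and clear of the spigot. I'll go round the bottle to the board.

>>> servo_tool(moves=[[-1,[-0.2,0.17,0],[0,0,0]],[-1,[-0.5,0.43,0],[0,0,0]],[-1,[-0.8,0.68,0],[0,0,0]],[-1,[-0.91,0.78,0],[0,0,0]]])

```text
clock: 5.62
tool_pos: [0.5716, -0.1514, 0.18]
tcp_rot: [-0.0, 0.91, 0.414, -0.001]
wrist_force: [0.1, -0.6, -5.1]
finger_gap: 0.568
gripper_force: 64.4
```

>>> servo_tool(moves=[[-1,[-0.1,0.33,0],[0,0,0]],[-1,[-0.2,0.67,0],[0,0,0]],[-1,[-0.3,1,0],[0,0,0]]])

```text
clock: 6.0
tool_pos: [0.6293, -0.2358, 0.1804]
tcp_rot: [-0.001, 0.909, 0.416, -0.0]
wrist_force: [-0.2, 0.2, -5.3]
finger_gap: 0.568
gripper_force: 64.5
```

>>> servo_tool(moves=[[-1,[-0.05,0.2,0],[0,0,0]],[-1,[-0.1,0.33,0],[0,0,0]],[-1,[-0.1,0.33,0.2],[0,0,0]],[-1,[-0.1,0.33,0.4],[0,0,0]],[-1,[-0.1,0.33,0.6],[0,0,0]],[-1,[-0.1,0.33,0.6],[0,0,0]],[-1,[-0.1,0.33,0.6],[0,0,0]]])

```text
clock: 6.88
tool_pos: [0.6476, -0.2649, 0.1219]
tcp_rot: [0.0, 0.909, 0.416, 0.0]
wrist_force: [0.0, 0.0, -4.9]
finger_gap: 0.568
gripper_force: 64.7
```

```bash
python3 - <<'E'
from h import *
go([.648,-.2646,.0731],49.2)
E
```

```text
at [ 0.6476 -0.2649  0.1219] yaw 49.18 shift [0.004 0.001 0.488] turn [ 0. -0. -0.] t 6.875
```

>>> servo_tool(moves=[[-1,[0,0,0.15],[0,0,0]],[-1,[0,0,0.3],[0,0,0]],[-1,[0,0,0.4],[0,0,0]],[-1,[0,0,0.45],[0,0,0]],[-1,[0,0,0.47],[0,0,0]],[-1,[0,0,0.48],[0,0,0]],[-1,[0,0,0.49],[0,0,0]],[-1,[0,0,0.49],[0,0,0]]])

```text
clock: 7.88
tool_pos: [0.6476, -0.2651, 0.0732]
tcp_rot: [0.0, 0.909, 0.416, 0.0]
wrist_force: [-2.5, 0.7, 0.2]
finger_gap: 0.564
gripper_force: 65.3
```

>>> servo_tool(moves=[[0.3,[0,0,0],[0,0,0]],[0.5,[0,0,0],[0,0,0]],[1,[0,0,0],[0,0,0]],[1,[0,0,0],[0,0,0]],[1,[0,0,0],[0,0,0]],[1,[0,0,-0.2],[0,0,0]],[1,[0,0,-0.6],[0,0,0]],[1,[0,0,-1],[0,0,0]],[1,[0,0,-1],[0,0,0]]])

```text
clock: 9.0
tool_pos: [0.6498, -0.2655, 0.1789]
tcp_rot: [0.003, 0.909, 0.416, 0.003]
wrist_force: [0.3, 0.1, -0.0]
finger_gap: 1.001
gripper_force: 0.0
```

>>> servo_tool(moves=[[1,[0,0,-0.4],[0,0,0]],[1,[0,0,-0.7],[0,0,0]],[1,[0,0,-0.7],[0,0,0]],[1,[0,0,-0.7],[0,0,0]]])

```text
clock: 9.5
tool_pos: [0.647, -0.2649, 0.2417]
tcp_rot: [-0.0, 0.909, 0.416, -0.0]
wrist_force: [0.6, -0.7, -0.4]
finger_gap: 1.003
gripper_force: 0.0
```

```bash
python3 - <<'E'
from h import *
go([.633,.289,.243],22.4)
im,d,k=shot("top","t2.png"); np.savez("t2.npz",im=im,d=d); P=cloud(d,k)
m=(P[...,2]>.09)&(P[...,2]<.115)&(abs(P[...,0]-.648)<.05)&(abs(P[...,1]+.265)<.05); print("heel top",m.sum(),P[m].mean(0).round(4))
m=(P[...,2]>.075)&(P[...,2]<.095); M=np.zeros_like(m); M[158:222,185:249]=1;q=P[m&M];print("sole bar",q.mean(0).round(4),cv2.minAreaRect(q[:,:2].astype(np.float32)))
c=im[100:300,180:480,::-1]; cv2.imwrite("pics/t2c.png",cv2.resize(c,(780,520),interpolation=cv2.INTER_CUBIC))
E
```

```text
at [ 0.647  -0.2649  0.2417] yaw 49.18 shift [ 4.1   -3.727 -0.011] turn [-0.     0.     0.298] t 9.5
heel top 87 [ 0.649  -0.2567  0.1034]
sole bar [0.6334 0.2887 0.0841] ((0.6335195899009705, 0.2891596853733063), (0.11838405579328537, 0.02858072519302368), 22.51546287536621)
```

View pics/t2c.png

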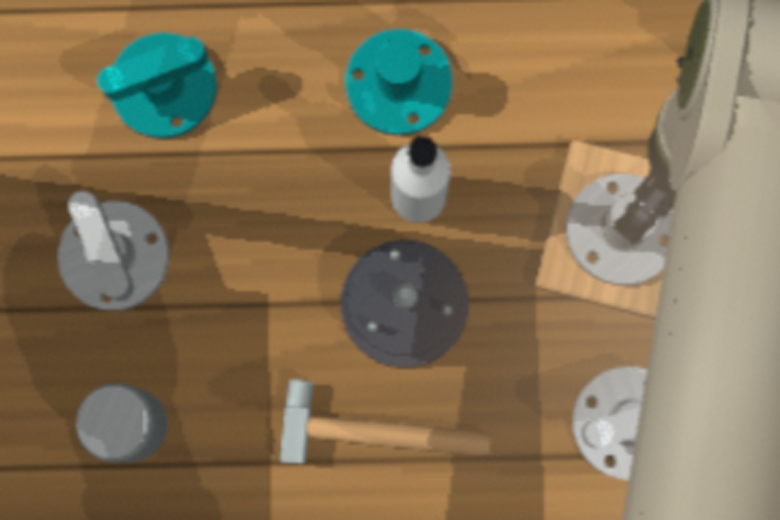

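>>> servo_tool(moves=[[1,[0.12,-0.49,0],[0,0,0]],[1,[0.24,-0.98,0],[0,0,0]]])

```text
clock: 9.8
tool_pos: [0.5874, -0.1818, 0.2402]
tcp_rot: [-0.001, 0.91, 0.416, -0.001]
wrist_force: [0.4, 0.3, 1.0]
finger_gap: 1.0
gripper_force: 0.0
```

>>> servo_tool(moves=[[1,[0.12,-0.49,0],[0,0,0]],[1,[0.24,-0.98,0],[0,0,0]],[1,[0.24,-0.98,0],[0,0,0]],[1,[0.24,-0.98,0],[0,0,0]],[1,[0.24,-0.98,0],[0,0,0]],[1,[0.24,-0.98,0],[0,0,0]]])

```text
clock: 10.55
tool_pos: [0.5306, -0.1014, 0.2418]
tcp_rot: [-0.0, 0.91, 0.415, -0.0]
wrist_force: [-0.2, -0.2, 0.5]
finger_gap: 1.001
gripper_force: 0.0
```

```bash
python3 - <<'E'
from h import *
go([.633,.289,.243],22.4)
im,d,k=shot("wrist","w3.png"); np.savez("w3.npz",im=im,d=d,E=k[3]); P=cloud(d,k)
c=np.array([.574,-.028])
def fit(pts):
    pts=np.array(pts)[:,:2]; ctr=pts.mean(0); a=np.degrees(np.arctan2(*(pts-ctr).T[::-1])); print("ctr",ctr.round(4),"r",np.hypot(*(pts-ctr).T).round(4),"ang mod120",(a%120).round(1))
kt=K(arm.get_calibration("top")); fit([ray(180+u/2.6,100+v/2.6,kt,.07) for u,v in((395,255),(448,310),(372,326))])
rr=np.hypot(P[...,0]-c[0],P[...,1]-c[1])
m=(P[...,2]>.06)&(P[...,2]<.076)&(rr>.035)&(rr<.058)
n,l,s,ct=cv2.connectedComponentsWithStats(m.astype(np.uint8)); b=[i for i in range(1,n) if s[i,4]>25]
for i in b: print(s[i],P[l==i].mean(0).round(4))
m2=(P[...,2]>.084)&(P[...,2]<.096)&(rr<.025);print("spigot",m2.sum(),P[m2].mean(0).round(4))
if len(b)==3: fit([P[l==i].mean(0) for i in b])
E
```

```text
at [ 0.5306 -0.1014  0.2418] yaw 49.09 shift [ 3.621 -1.783 -0.01 ] turn [-0.001  0.     0.297] t 10.55
ctr [ 0.5721 -0.0304] r [0.0453 0.0467 0.0458] ang mod120 [11.9 11.6 10.3]
[322  52  11  12 103] [ 0.6181 -0.019   0.0678]
[247  86  11  11  95] [0.5437 0.006  0.0677]
[311 136  10  10  78] [ 0.5595 -0.0707  0.0678]
spigot 461 [ 0.5737 -0.0279  0.0883]
ctr [ 0.5738 -0.0279] r [0.0452 0.0453 0.0451] ang mod120 [11.3 11.5 11.5]
```

View pics/w3.png

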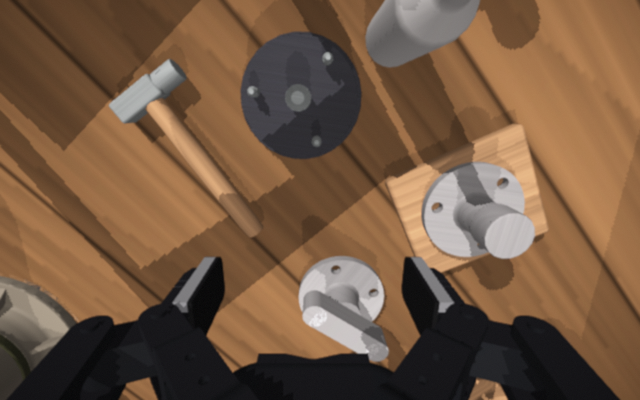

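The wrist view shows the stand bare, with the spigot at (297,97) and the studs at (328,58), (253,92) and (316,142). That puts the studs at 11.4° mod 120. The heel stands upright and whole on the board at (475,215). The sole's holes are at 52.4° mod 120, so it needs a −41° turn. I'll grip it with the camera facing away from the bottle.

>>> servo_tool(moves=[[1,[0.2,-0.1,0],[0,0,-0.11]],[1,[0.4,-0.2,0],[0,0,-0.22]],[1,[0.6,-0.3,0],[0,0,-0.33]],[1,[0.8,-0.4,0],[0,0,-0.44]],[1,[0.9,-0.44,0],[0,0,-0.55]],[1,[0.9,-0.44,0],[0,0,-0.66]],[1,[0.9,-0.44,0],[0,0,-0.77]],[1,[0.9,-0.44,0],[0,0,-0.85]]])

```text
clock: 11.6
tool_pos: [0.5562, -0.004, 0.2421]
tcp_rot: [-0.0, 0.455, 0.891, 0.0]
wrist_force: [-1.1, -0.2, -0.5]
finger_gap: 0.997
gripper_force: 0.0
```

>>> servo_tool(moves=[[1,[0.2,0.2,0],[0,0,-0.11]],[1,[0.4,0.4,0],[0,0,-0.22]],[1,[0.6,0.6,0],[0,0,-0.33]],[1,[0.65,0.78,0],[0,0,-0.44]],[1,[0.65,0.78,0],[0,0,-0.55]],[1,[0.65,0.78,0],[0,0,-0.66]],[1,[0.65,0.78,0],[0,0,-0.77]],[1,[0.65,0.78,0],[0,0,-0.85]]])

```text
clock: 12.6
tool_pos: [0.5817, 0.0942, 0.242]
tcp_rot: [-0.0, -0.194, 0.981, 0.0]
wrist_force: [-0.1, 0.7, 0.6]
finger_gap: 1.001
gripper_force: 0.0
```

>>> servo_tool(moves=[[1,[-0.3,0.4,0],[0,0,0]],[1,[-0.61,0.81,0],[0,0,0]],[1,[-0.61,0.81,0],[0,0,0]],[1,[-0.61,0.81,0],[0,0,0]],[1,[-0.61,0.81,0],[0,0,0]]])

```text
clock: 13.22
tool_pos: [0.6079, 0.1908, 0.2422]
tcp_rot: [-0.0, -0.191, 0.982, -0.0]
wrist_force: [-0.7, 0.4, -0.1]
finger_gap: 0.998
gripper_force: 0.0
```

```bash
python3 - <<'E'
from h import *
go([.6335,.289,.2],202.5)
im,d,k=shot("wrist","w4.png"); P=cloud(d,k)
m=(P[...,2]>.079)&(P[...,2]<.095)&(np.hypot(P[...,0]-.6335,P[...,1]-.289)<.09);q=P[m];print(len(q),q.mean(0).round(4),cv2.minAreaRect(q[:,:2].astype(np.float32)))
E
```

```text
at [0.6079 0.1908 0.2422] yaw -157.98 shift [-0.606  0.815  0.421] turn [-0.    -0.    -0.005] t 13.225
2707 [0.6303 0.2877 0.085 ] ((0.6332407593727112, 0.2895284593105316), (0.11971858888864517, 0.028747830539941788), 22.643112182617188)
```

View pics/w4.png

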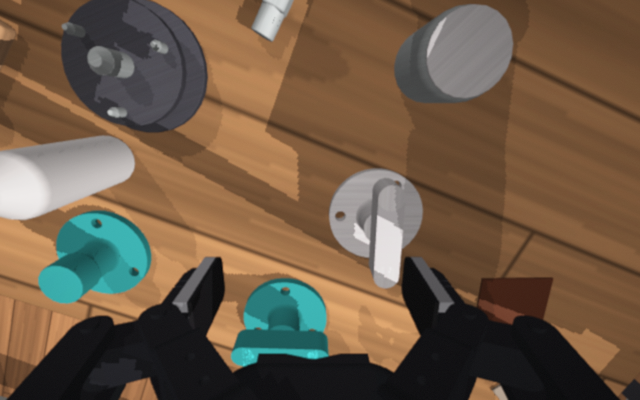

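The wrist view shows the bar at (388,230), lying between the finger directions, and two of the three holes at (340,215) and (398,183). Moving over it and then down.

>>> servo_tool(moves=[[1,[-0.3,0.4,0],[0,0,-0.006]],[1,[-0.605,0.817,0],[0,0,-0.006]],[1,[-0.605,0.817,0.4],[0,0,-0.006]],[1,[-0.605,0.817,0.9],[0,0,-0.006]],[1,[-0.605,0.817,0.9],[0,0,-0.006]],[1,[-0.605,0.817,0.9],[0,0,-0.006]]])

```text
clock: 14.02
tool_pos: [0.6334, 0.2906, 0.1546]
tcp_rot: [0.001, -0.196, 0.981, 0.0]
wrist_force: [-0.4, -0.6, 0.3]
finger_gap: 0.998
gripper_force: 0.0
```

```bash
python3 - <<'E'
from h import *
go([.6333,.2893,.056],202.6)
E
```

```text
at [0.6334 0.2906 0.1546] yaw -157.38 shift [ 0.009 -0.012  0.986] turn [0.    0.001 0.   ] t 14.025
```

>>> servo_tool(moves=[[1,[0.005,-0.01,0.4],[0,0,0]],[1,[0.005,-0.01,0.8],[0,0,0]],[1,[0.005,-0.01,0.96],[0,0,0]],[1,[0.005,-0.01,0.96],[0,0,0]],[-1,[0.005,-0.01,0.96],[0,0,0]],[-1,[0.005,-0.01,0.96],[0,0,0]],[-1,[0.005,-0.01,0.96],[0,0,0]],[-1,[0.005,-0.01,0.96],[0,0,0]],[-1,[0.005,-0.01,0.96],[0,0,0]],[-1,[0.005,-0.01,0.96],[0,0,0]],[-1,[0.005,-0.01,0.96],[0,0,0]],[-1,[0.005,-0.01,0.96],[0,0,0]],[-1,[0.005,-0.01,0.96],[0,0,0]],[-1,[0.005,-0.01,0.96],[0,0,0]]])

```text
clock: 15.78
tool_pos: [0.6333, 0.2898, 0.0575]
tcp_rot: [0.001, -0.197, 0.98, -0.0]
wrist_force: [0.4, -2.1, 5.8]
finger_gap: 0.317
gripper_force: 61.1
```

```bash
python3 - <<'E'
from h import *
go([.6333,.2893,.056],202.6)
E
```

```text
at [0.6333 0.2898 0.0575] yaw -157.33 shift [ 0.002 -0.004  0.015] turn [-0.     0.001  0.001] t 15.775
```

>>> servo_tool(moves=[[-1,[0,0,-0.1],[0,0,0]],[-1,[0,0,-0.3],[0,0,0]],[-1,[0,0,-0.6],[0,0,0]],[-1,[0,0,-0.9],[0,0,0]],[-1,[0,0,-1],[0,0,0]]])

```text
clock: 16.4
tool_pos: [0.6329, 0.2911, 0.1594]
tcp_rot: [0.002, -0.197, 0.98, 0.001]
wrist_force: [0.4, 0.8, -6.6]
finger_gap: 0.318
gripper_force: 60.0
```

>>> servo_tool(moves=[[-1,[0.1,-0.2,-0.15],[0,0,0]],[-1,[0.3,-0.45,-0.2],[0,0,0]],[-1,[0.5,-0.75,-0.2],[0,0,0]],[-1,[0.59,-0.9,-0.2],[0,0,0]]])

```text
clock: 16.9
tool_pos: [0.6124, 0.1812, 0.1756]
tcp_rot: [-0.001, -0.196, 0.981, -0.001]
wrist_force: [1.1, 0.5, -8.3]
finger_gap: 0.317
gripper_force: 60.3
```

>>> servo_tool(moves=[[-1,[0.2,-0.3,0],[0,0,0]],[-1,[0.4,-0.6,0],[0,0,0]],[-1,[0.59,-0.9,0],[0,0,0]]])

```text
clock: 17.27
tool_pos: [0.5922, 0.0772, 0.1757]
tcp_rot: [-0.001, -0.197, 0.98, -0.0]
wrist_force: [0.3, 0.1, -7.5]
finger_gap: 0.317
gripper_force: 60.5
```

>>> servo_tool(moves=[[-1,[0.15,-0.2,0],[0,0,0.08]],[-1,[0.3,-0.4,0],[0,0,0.16]],[-1,[0.4,-0.6,0],[0,0,0.25]],[-1,[0.5,-0.75,0],[0,0,0.33]],[-1,[0.59,-0.9,0],[0,0,0.4]],[-1,[0.59,-0.9,0],[0,0,0.458]],[-1,[0.59,-0.9,0],[0,0,0.458]],[-1,[0.59,-0.9,0],[0,0,0.458]],[-1,[0.59,-0.9,0],[0,0,0.458]],[-1,[0.59,-0.9,0],[0,0,0.458]]])

```text
clock: 18.52
tool_pos: [0.5734, -0.0272, 0.1763]
tcp_rot: [-0.0, 0.16, 0.987, 0.0]
wrist_force: [-0.3, -1.2, -7.9]
finger_gap: 0.317
gripper_force: 60.6
```

```bash
python3 - <<'E'
from h import *
go([.5738,-.0279,.157],161.4)
print(arm.state()["joint_pos"].round(2))
im,d,k=shot("wrist","w5.png"); P=cloud(d,k); im2,d2,k2=shot("side","s5.png"); z=arm.state()["tool_pos"][2]-.0575
print("under z",z)
kt=K(arm.get_calibration("top"))
for nm,P in(("wrist",P),("side",cloud(d2,k2))):
    m=(P[...,2]>z+.078)&(P[...,2]<z+.092)&(np.hypot(P[...,0]-.574,P[...,1]+.028)<.085);q=P[m]
    if len(q)>20: print(nm,"bar",len(q),q.mean(0).round(4),cv2.minAreaRect(q[:,:2].astype(np.float32)))
E
```

```text
at [ 0.5734 -0.0272  0.1763] yaw 161.55 shift [-0.007 -0.006  0.193] turn [ 0.    -0.     0.002] t 18.525
[ 0.62  0.42 -0.82  1.57  0.31  1.29  1.  ]
under z 0.1188058882926013
wrist bar 13988 [ 0.5581 -0.0211  0.2037] ((0.5632008910179138, -0.021576210856437683), (0.05178128182888031, 0.09475741535425186), 53.80397415161133)
side bar 316 [ 0.5534 -0.0175  0.2021] ((0.5675137639045715, -0.023520948365330696), (0.05294739827513695, 0.10173782706260681), 86.78472900390625)
```

View pics/w5.png

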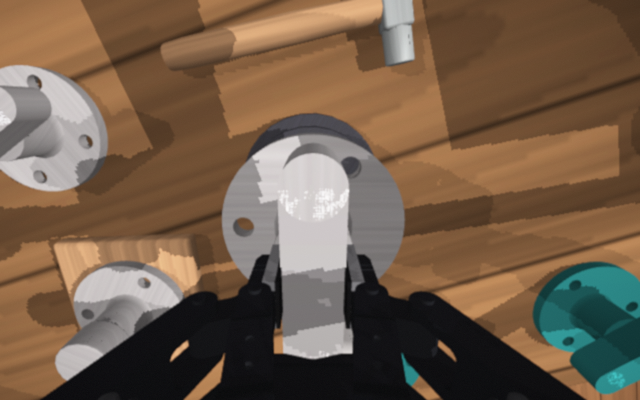

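The bar is held square. The flange holes show at (243,227) and (352,166). I'll check their bearings against the studs.

```bash
python3 - <<'E'
from h import *
k=K(arm.get_calibration("wrist")); z=arm.state()["tool_pos"][2]-.0575+.012
im=cv2.imread("pics/w5.png"); t=arm.state()["tool_pos"]
a,b=[ray(u,v,k,z)[:2] for u,v in((243,227),(352,166))]
# hole centre from pair: ends of a 120 deg chord, R=.046
m=(a+b)/2; ch=b-a; L=np.hypot(*ch); n=np.array([-ch[1],ch[0]])/L; n*=np.sign(n@(t[:2]-m)); c=m+n*.023
print(a.round(4),b.round(4),"chord",L.round(4),"(0.0797) centre",c.round(4),"tcp",t.round(4))
for p in(a,b): print((np.degrees(np.arctan2(*(p-c)[::-1]))%120).round(1), np.hypot(*(p-c)).round(4))
E
```

```text
[ 0.559  -0.0699] [0.5426 0.0101] chord 0.0817 (0.0797) centre [ 0.5733 -0.0253] tcp [ 0.5734 -0.0273  0.1763]
12.2 0.0469
11.0 0.0469
```

>>> servo_tool(moves=[[-1,[-0.007,-0.005,0.1],[0,0,0]],[-1,[-0.007,-0.005,0.2],[0,0,0]],[-1,[-0.007,-0.005,0.25],[0,0,0]],[-1,[-0.007,-0.005,0.3],[0,0,0]],[-1,[-0.007,-0.005,0.35],[0,0,0]],[-1,[-0.007,-0.005,0.4],[0,0,0]],[-1,[-0.007,-0.005,0.44],[0,0,0]],[-1,[-0.007,-0.005,0.44],[0,0,0]]])

```text
clock: 19.62
tool_pos: [0.5737, -0.0281, 0.132]
tcp_rot: [-0.0, 0.161, 0.987, 0.0]
wrist_force: [0.3, 1.6, -7.1]
finger_gap: 0.316
gripper_force: 60.6
```

```bash
python3 - <<'E'
from h import *
go([.5738,-.0279,.1075],161.4)
E
```

```text
at [ 0.5737 -0.0281  0.132 ] yaw 161.49 shift [-0.     0.002  0.245] turn [-0.    -0.     0.001] t 19.625
```

Spigot engaged, with no contact force. Continuing past the studs.

>>> servo_tool(moves=[[-1,[0,0,0.04],[0,0,0]],[-1,[0,0,0.07],[0,0,0]],[-1,[0,0,0.1],[0,0,0]],[-1,[0,0,0.13],[0,0,0]],[-1,[0,0,0.13],[0,0,0]]])

```text
clock: 20.25
tool_pos: [0.5737, -0.0281, 0.1189]
tcp_rot: [-0.0, 0.161, 0.987, 0.0]
wrist_force: [-0.1, -0.4, -7.4]
finger_gap: 0.315
gripper_force: 60.6
```

>>> servo_tool(moves=[[-1,[0,0,0.03],[0,0,0]],[-1,[0,0,0.06],[0,0,0]],[-1,[0,0,0.09],[0,0,0]],[-1,[0,0,0.1],[0,0,0]],[-1,[0,0,0.11],[0,0,0]],[-1,[0,0,0.11],[0,0,0]]])

```text
clock: 21.0
tool_pos: [0.5739, -0.0281, 0.1082]
tcp_rot: [-0.0, 0.161, 0.987, 0.0]
wrist_force: [-0.5, -1.4, -8.1]
finger_gap: 0.32
gripper_force: 60.6
```

>>> servo_tool(moves=[[-1,[0,0,0.01],[0,0,0]],[-1,[0,0,0.015],[0,0,0]],[-1,[0,0,0.015],[0,0,0]],[-1,[0,0,0.015],[0,0,0]]])

```text
clock: 21.5
tool_pos: [0.5739, -0.0281, 0.1075]
tcp_rot: [0.0, 0.161, 0.987, -0.0]
wrist_force: [-5.8, -2.5, 1.8]
finger_gap: 0.317
gripper_force: 61.9
```

It is seated: the force reading shows the weight is off the gripper at the expected height. Releasing and retreating.

>>> servo_tool(moves=[[0,[0,0,0],[0,0,0]],[0,[0,0,0],[0,0,0]],[1,[0,0,0],[0,0,0]],[1,[0,0,0],[0,0,0]],[1,[0,0,0],[0,0,0]],[1,[0,0,0],[0,0,0]],[1,[0,0,-0.2],[0,0,0]],[1,[0,0,-0.5],[0,0,0]],[1,[0,0,-0.9],[0,0,0]],[1,[0,0,-0.9],[0,0,0]]])

```text
clock: 22.75
tool_pos: [0.5761, -0.0273, 0.2018]
tcp_rot: [0.004, 0.161, 0.987, 0.0]
wrist_force: [0.2, -0.0, -0.2]
finger_gap: 0.999
gripper_force: 0.0
```

>>> servo_tool(moves=[[1,[0.3,0,-0.4],[0,0,0]],[1,[0.7,0,-0.6],[0,0,0]],[1,[1,0,-0.6],[0,0,0]],[1,[1,0,-0.6],[0,0,0]],[1,[1,0,-0.6],[0,0,0]],[1,[1,0,-0.6],[0,0,0]]])

```text
clock: 23.5
tool_pos: [0.4795, 0.0032, 0.2566]
tcp_rot: [-0.0, 0.161, 0.987, 0.0]
wrist_force: [0.7, 0.2, -0.4]
finger_gap: 1.002
gripper_force: 0.0
```

```bash
python3 - <<'E'
from h import *
out=[]
for n in("top","side"):
    im,d,k=shot(n); P=cloud(d,k)
    rr=np.hypot(P[...,0]-.574,P[...,1]+.028)
    for nm,lo,hi in(("bar",.12,.15),("flange",.055,.0685)):
        m=(P[...,2]>lo)&(P[...,2]<hi)&(rr<.07);q=P[m]
        if len(q)>50: print(n,nm,len(q),np.median(q,0).round(4))
    m=(P[...,2]>.095)&(P[...,2]<.115)&(np.hypot(P[...,0]-.648,P[...,1]+.265)<.05);print(n,"heel top",m.sum(),P[m].mean(0).round(4))
    x,y=(260,130) if n=="top" else (230,110)
    out.append(cv2.resize(im[y:y+140,x:x+200,::-1],(400,280),interpolation=cv2.INTER_CUBIC))
cv2.imwrite("pics/end.png",np.hstack(out)); print(arm.state()["tool_pos"],arm.state()["clock"])
E
```

```text
top flange 196 [ 0.5968 -0.0723  0.0623]
top heel top 284 [ 0.6457 -0.264   0.104 ]
side bar 508 [ 0.5709 -0.0231  0.1323]
side flange 831 [ 0.5661 -0.0058  0.061 ]
side heel top 18 [ 0.627  -0.2649  0.1019]
[0.4794081  0.00352482 0.25650622] 23.6
```

View pics/end.png

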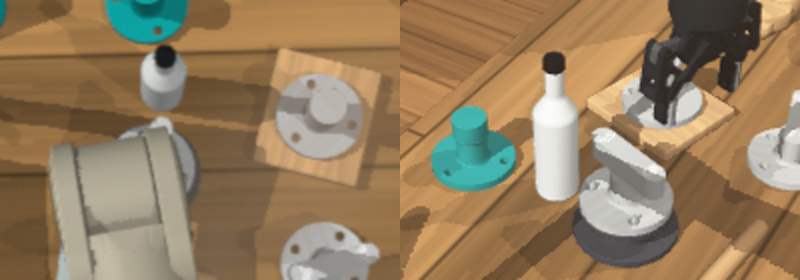

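The left panel shows the heel head upright and whole on the board at (320,115). The right panel shows the sole head flush on the stand at (625,200), with the studs through its holes and the flange top at 62 mm, as it should be. Handing in.

```bash
python3 -c "
from workcell import arm
print(arm.hand_in())"
```

```text
the job is handed in; nothing more can be done
None
```

The job is handed in at about 24 s: the heel head stands upright and whole on the board, and the three-hole sole head is seated flush on the stand with the studs through its holes. I left the four-hole head, the bottle, the can and the hammer where they were.

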